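# Put the filter into the laser beam with the sprung filter slide

### The job

Put the filter into the laser beam: push the filter slide by its upright thumb plate, against its spring, until the catch has dropped in behind the first stop pin, then back off so that the slide springs back and stays held by the catch at the middle of its three positions (home, filter, dark). Push gently, with the tips or the outside of the fingers on the outer face of the thumb plate: grip nothing, keep off the filter plate, and leave the loose things around it where they are.

Things in the scene. Friction and masses are not known exactly. Their poses are not given: they have to be found in the camera images.
- unit: The filter slide unit, fixed: black base 105 x 275 mm, 12 mm thick, rail along its y. Origin on the table top under the point where the beam crosses the slide. +y: the direction the slide is pushed, towards the aluminium spring barrel (y 75 to 155 mm, top at 46 mm); +x: the beam's direction, 75 mm up, laser to camera; z up. The catch is on the +x side.
- slide (a joint): Travel of the slide along unit +y, m: 0 home, 0.070 end. A spring returns it (3.4 N at 0, 4.8 N midway, 6.2 N at the end; pushing takes about 1 N more). A catch lets its two stop pins, 32 mm apart, pass one way only. Let go from 0.036 to 0.062 it comes back to 0.032 and is held (middle, filter in the beam); let go short of 0.034 it is not held; beyond 0.065 it is held at 0.064 (dark, wrong).
- thumb_plate: Plain aluminium thumb plate on the slide's unit -y end: upright, 38 mm wide along unit x, 7 mm thick along unit y, 26 to 82 mm above the table. This is what is pushed; it moves with the slide. Axes as the unit's; its origin is not at the plate but on the table top at unit x 0, y = slide travel. A gusset behind it ties it to the slide.
- push_point (a point): Centre of the thumb plate's outer face (the one looking to unit -y), 56 mm above the table, at unit x 0, y = -0.150 m + slide travel. Push it towards unit +y. The table is clear for 70 mm in front of this face.
- filter_plate: Black upright filter plate on the slide: 68 mm along unit y (y -82 to -14 mm at home), 6 mm thick, top 97 mm above the table; glass filter in the leading cell, blank disc in the trailing one. The gusset behind the thumb plate belongs to it. Not to be touched. Axes as the unit's; origin on the table top at unit y = slide travel.
- catch (a joint): Angle of the sprung catch, in rad: 0 when engaged (at rest against its stop), about 0.16 while a pin passes it. A weak spring (0.03 N m) closes it.
- catch_tail (a point): Outer face of the finger tail of the catch, about unit x = 58, y = -83 mm, 48 mm above the table. Pressing it towards unit -x (about 7 N while the catch is loaded) lifts the catch, and the slide runs home; only needed if the slide was pushed too far.
- camera: Black camera, 46 mm square, with an ivory X-shaped bracket (up to 116 mm above the table), on a post, fixed, 130 to 160 mm from the unit's origin along +x. Origin at the foot of its post. Opposite it, 160 to 200 mm along unit -x, stands the laser on its post, fixed: an aluminium tube 32 mm in diameter and 130 mm long, top 104 mm above the table.
- lens_post: Loose: a lens in a black ring (33 mm) on a short post with a round steel foot 36 mm in diameter, 98 mm high; origin under the foot. Leave alone.
- lens_tube: Loose: an open black lens tube, 31 mm in diameter, 42 mm high, standing; origin under its centre. Leave alone.
- driver: Loose: a screwdriver 160 mm long lying on the table, along its own x axis. Leave alone.
- clamp: Loose: a slotted aluminium table clamp, 96 x 26 x 9 mm, with a screw head on it, lying flat; origin under its middle. Leave alone.

How it is judged:
On the way:
1. the slide is pushed past the catch by its thumb plate (value of joint slide above 0.034 m and contact force between thumb_plate and the fingers above 0.5 N), for 0.05 s.
At the end, for the whole second after the job is handed in: The slide rests on the catch at its middle position (joint slide within 2.5 mm of 0.032), at rest, with the catch engaged (under 0.05 rad), and nothing touches it (value of joint slide between 0.0295 and 0.0345 m and value of joint catch below 0.05 rad and velocity of joint slide between -0.005 and 0.005 m/s).
It fails at once if the thumb plate is gripped or pushed harder than 35 N (contact force between thumb_plate and the fingers above 35 N).
It fails at once if the filter plate or the gusset behind the thumb plate is touched (contact force between filter_plate and the fingers above 1 N).
It fails at once if a loose thing is displaced by more than 15 mm or lifted (distance of any of lens_post, lens_tube, driver, clamp from where it was at the start of the episode above 0.015 m).
It fails at once if a standing loose thing is tipped over (angle between any of lens_post, lens_tube's own z axis and vertical above 0.4 rad).
It also fails if it takes over 40 s, if anything falls off the work surface, if the arm or the gripper's body presses on something with over 40 N, if the wrist force passes 120 N, or if a joint passes its speed limit or range.

### The arm

A 6-joint arm with a two-finger parallel gripper is mounted at the origin on the work surface. World frame = base frame: x ahead of the robot, y to its left, z up, the work surface at z = 0. Lengths are in m, angles in rad, forces in N, time in s.
With the tool pointing down it reaches from about 0.25 to 0.725 m from the base axis. Payload 9.7 kg.
Tool frame: the origin (TCP) lies on the centre line of the jaws, within the pads' length; the fingertips stand manip.nose_length ahead of it and the grasp point (between the pads) lies 3 mm ahead of it (manip.nose_length is the distance from the TCP to the fingertips, in m); z points along the fingers, y is the line along which they close (so a half turn about z gives the same grasp; the last joint's range is limited). The gripper opens to 85 mm and grips with 20 to 120 N. Pads are 22 mm wide; open, the fingers measure 114 mm over their backs; the gripper's body (76 mm by 85 mm) begins 54 mm behind the grasp point. The pads swing forward as they close: fully open they stand 13 mm farther back than shut.
Start: joints at [-1.105, 0.087, 0.176, 1.66, 0, 1.571], TCP at [0.247, -0.491, 0.253] pointing down, gripper open.
Joint ranges: [-3.13, 3.13], [-0.85, 1.81], [-1.15, 1.24], [-2.2, 2.28], [-1.44, 1.52], [-3.14, 3.14]. Speed limits (rad/s): [2.22, 2.22, 2.57, 3.14, 3.14, 3.14].

### API

Orientations are given as a 3x3 rotation matrix whose columns are the frame's x, y, z axes.
In Python, from cell import manip gives the robot as it stands.
- The arm moves only by the shell command python3 -m inch 'ROWS' [FORCE]. ROWS is JSON, a list of rows, each a list of 7 numbers: the turn, a rotation vector about the tool's x, y, z in rad, then the shift along the tool's x, y, z in mm, then the closure in counts, from 0 (fully open) to 255 (shut). A call has 1 to 12 rows; each row is the pose to reach, as a shift and turn from the pose commanded when the call began, along the tool's axes at that moment; what a row does not reach only later rows make up. A row lasts 1/8 s, in which the tool goes at most 62.5 mm and 10.7 degrees, less where a joint would pass 70% of its speed; a pose out of reach is approached as far as the arm can. A call with a gripper value outside its range is refused whole. The fingers move at their own pace and stop on an object; FORCE is the grip in N (left out, the last holds). Time passes only in rows, so rows that repeat a pose let the fingers close. It gives the time, the measured TCP pose, the force, the opening and the grip force at its end, in the units of the state.
- manip.get_obs(): the state, without advancing time (a new reading comes with each control period).
- manip.read_camera(name): name is "scene" or "top"; returns the picture (420x560x3 uint8, red, green, blue); there is no depth.
- manip.camera_model(name): a dict with "fov_y" (degrees; the focal length in pixels is half the picture's height over the tangent of half this angle, whatever the lens; pixels are square), "cx", "cy" (the principal point, pixels), "eye" and "orientation" of the camera in the world. Camera axes: x right, y up, looking along -z (the intrinsics and any distortion apply to the point x, -y, -z); pixel columns grow to the right and rows downward; lengths in m; the calibration is good to about 2 mm. A picture is of the moment at which its call begins. camera_model takes no time and is no camera call.
- manip.hand_in(): hands the job in; it is judged then, once.
Trained networks look in the newest picture that a camera, given by its name, has taken for a name from the list of things; names that differ only in an ending like _2 or _b are one class to them, and where a whole thing is asked for, a point or a joint stands for the part that bears it (a point fixed in the world has none). Each returns a list of dicts, best first, with "conf" (0 to 1); they miss things now and then, are a little off and sometimes report something else, mostly with a low value. They report only what shows in the picture. A call takes as long as a camera call.
- manip.spot_in(camera, name): "centre" ([column, row] in pixels, amid what is visible of it).
- manip.outline_of(camera, name): "mask" (420x560 bool, what is visible of it) and "centre" ([column, row] in pixels, amid what is visible of it).
The state is a dict: "clock": time; "joint_pos": joint angles; "dq": joint speeds; "joint_efforts": joint torques, N m; "tool_pos": TCP position; "eef_rot": TCP orientation; "wrist_force": force on the tool from outside, world axes, zero at the start; "ft_torque": the same for the moment, N m; "finger_gap": finger opening in m; "grasp_force": force on a finger pad.
Only numpy, scipy, OpenCV 4.12 (cv2) and the standard library are available. Lean on these libraries where they do the work, as an engineer would, in place of code of your own. Each camera call takes 0.05 s, during which the arm holds its last target. There are 200 camera calls.

## Working session

There is one attempt and no reset: what is moved stays moved. The work goes in short steps, Python scripts to look and compute and a shell command to move; the robot and the scene stay as the last step left them, time stands still between calls to the robot, and variables do not carry over. Pictures are saved under pics/ and viewed, at most 10 in all, crops included, and the job is handed in when it is done.

```bash
mkdir -p pics; python3 - <<'E'
from cell import manip
import cv2,numpy as np
for c in("scene","top"):
    im=manip.read_camera(c); cv2.imwrite(f"pics/{c}0.png",cv2.cvtColor(im,cv2.COLOR_RGB2BGR))
    print(c,manip.camera_model(c))
    for n in("thumb_plate","push_point","filter_plate","unit","camera","lens_post","lens_tube","driver","clamp","catch_tail"):
        print(n,[(np.round(d["centre"]).tolist(),round(d["conf"],2)) for d in manip.spot_in(c,n)[:2]])
o=manip.get_obs();print(o,manip.nose_length)
E
```

```text
scene {'fov_y': 43.407014543104026, 'cx': 263.1356693017608, 'cy': 200.83609563453751, 'eye': array([ 0.87399424, -0.58231464,  0.77490367]), 'orientation': array([[ 0.90252258, -0.2860372 ,  0.32192502],
       [ 0.43014314,  0.63476059, -0.64191578],
       [-0.02073353,  0.71781733,  0.6959227 ]])}
thumb_plate [([236.0, 276.0], 0.68), ([294.0, 323.0], 0.24)]
push_point [([234.0, 273.0], 0.89)]
filter_plate [([248.0, 233.0], 0.61)]
unit [([268.0, 236.0], 0.83)]
camera [([340.0, 230.0], 0.98)]
lens_post [([238.0, 178.0], 0.92)]
lens_tube [([162.0, 266.0], 0.94)]
driver [([295.0, 323.0], 0.66)]
clamp [([328.0, 213.0], 0.77), ([246.0, 234.0], 0.74)]
catch_tail [([279.0, 233.0], 0.79)]
top {'fov_y': 49.601453261320096, 'cx': 281.2122800648106, 'cy': 212.9817559979426, 'eye': array([0.39442141, 0.0599589 , 0.85404683]), 'orientation': array([[ 0.06127021,  0.97712526, -0.20364721],
       [-0.99811099,  0.05905735, -0.01693145],
       [-0.00451728,  0.20429991,  0.97889792]])}
thumb_plate [([381.0, 211.0], 0.54)]
push_point []
filter_plate [([330.0, 218.0], 0.76)]
unit [([291.0, 216.0]
[... 374 characters left out ...]
]), 'dq': array([ 5.82054047e-04,  3.48732047e-04, -1.32468062e-04,  2.16644847e-04,
        1.15226428e-03,  1.67445837e-05]), 'joint_efforts': array([ 2.62100388e-03, -5.20121133e+01,  4.64853537e+01,  2.32938284e-03,
        1.74700090e-04,  1.47714724e-05]), 'tool_pos': array([ 0.24703844, -0.49138168,  0.25327661]), 'eef_rot': array([[ 8.93453070e-01,  4.49156556e-01,  1.40525387e-06],
       [ 4.49156555e-01, -8.93453069e-01,  4.37798490e-05],
       [ 2.09195346e-05, -3.84840615e-05, -9.99999999e-01]]), 'wrist_force': array([-0.03445779, -0.40823733, -1.20514047]), 'ft_torque': array([-0.00731659, -0.01155436, -0.0500574 ]), 'grasp_force': 0.0, 'finger_gap': 0.08551233617151144} 0.022
```

View pics/scene0.png

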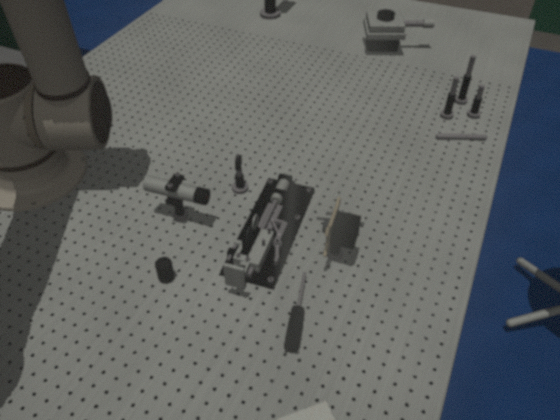

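View pics/top0.png

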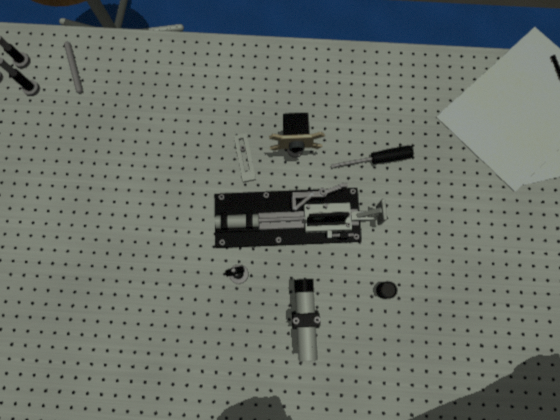

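Scene: thumb plate at about (236,273), lens tube (165,269), driver (295,320). Top: unit at about (290,217), thumb plate at (378,211), so the push direction is towards image left (world +y).

```bash
cat > h.py <<'E'
from cell import manip
import numpy as np,cv2
def ray(c,p):
    m=manip.camera_model(c);f=210/np.tan(np.radians(m["fov_y"]/2))
    d=m["orientation"]@np.array([(p[0]-m["cx"])/f,-(p[1]-m["cy"])/f,-1.]);return m["eye"],d
def onz(c,p,z):
    e,d=ray(c,p);return e+d*(z-e[2])/d[2]
def proj(c,P):
    m=manip.camera_model(c);f=210/np.tan(np.radians(m["fov_y"]/2))
    q=(np.atleast_2d(P)-m["eye"])@m["orientation"];return np.c_[m["cx"]-f*q[:,0]/q[:,2],m["cy"]+f*q[:,1]/q[:,2]]
E
python3 - <<'E'
from h import *
np.set_printoptions(precision=4,suppress=True)
for n,z in (("unit",.012),):
    m=manip.outline_of("top",n)[0]["mask"].astype(np.uint8)
    im=cv2.imread("pics/top0.png",0)
    d=((im<60)&(np.indices(im.shape)[0]>180)&(np.indices(im.shape)[0]<252)&(np.indices(im.shape)[1]>205)&(np.indices(im.shape)[1]<366)).astype(np.uint8)
    d=cv2.morphologyEx(d,cv2.MORPH_OPEN,np.ones((5,5)))
    r=cv2.minAreaRect(np.argwhere(d)[:,::-1].astype(np.float32).copy()); b=cv2.boxPoints(r);print(r,b)
    w=np.array([onz("top",p,z) for p in b]);print(w,[np.linalg.norm(w[i]-w[i-1]) for i in range(4)])
for n,z in(("push_point",.056),("lens_tube",.021),("lens_post",.05),("driver",.01),("camera",.09)):
    for c in("top","scene"):
        s=manip.spot_in(c,n)
        if s: print(n,c,onz(c,s[0]["centre"],z))
for c,(x,y,w,h) in(("top",(205,170,200,90)),("scene",(200,165,130,130))):
    i=cv2.imread(f"pics/{c}0.png")[y:y+h,x:x+w];k=4
    cv2.imwrite(f"pics/{c}crop.png",cv2.convertScaleAbs(cv2.resize(i,None,fx=k,fy=k,interpolation=2),alpha=1.5))
E
```

```text
((286.75347900390625, 217.0163116455078), (55.12259292602539, 145.38706970214844), 87.48312377929688) [[212.9198 192.6738]
 [358.1666 186.2894]
 [360.5872 241.3588]
 [215.3404 247.7433]]
[[ 0.6013  0.2073  0.012 ]
 [ 0.6306 -0.0694  0.012 ]
 [ 0.5245 -0.0767  0.012 ]
 [ 0.4961  0.193   0.012 ]] [np.float64(0.10615625102461838), np.float64(0.27819171871347437), np.float64(0.10633384590383793), np.float64(0.27125018602919415)]
push_point scene [ 0.5717 -0.1011  0.056 ]
lens_tube top [ 0.4375 -0.1303  0.021 ]
lens_tube scene [ 0.4308 -0.1184  0.021 ]
lens_post top [0.4477 0.1393 0.05  ]
lens_post scene [0.4615 0.125  0.05  ]
driver top [ 0.5722 -0.0234  0.01  ]
driver scene [ 0.6958 -0.1204  0.01  ]
camera top [0.6944 0.0539 0.09  ]
camera scene [0.7113 0.0392 0.09  ]
```

View pics/topcrop.png

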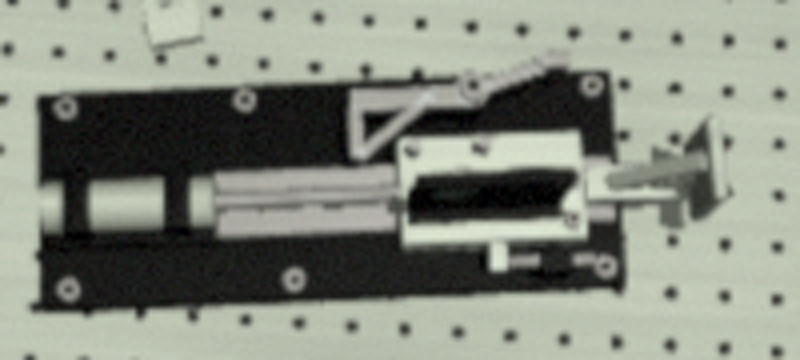

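View pics/scenecrop.png

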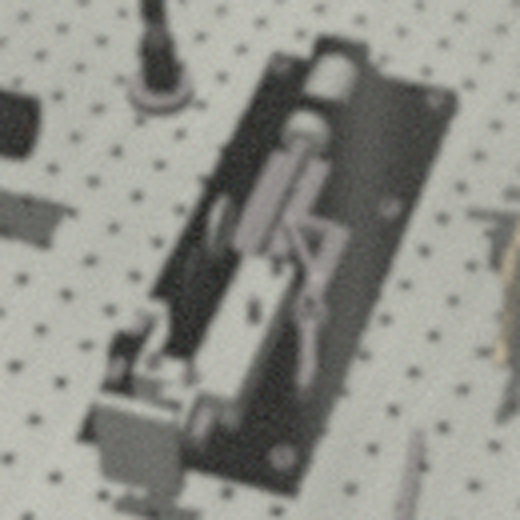

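Top crop: base corners near px (215,194), (357,188), (361,243), (213,247). The thumb plate top edge is near (384,200)-(387,219). Scene crop: outer face of the plate, corners about (224,265), (247,270), (242,289), (226,285).

```bash
python3 - <<'E'
from h import *
from scipy.optimize import least_squares
np.set_printoptions(precision=4,suppress=True)
ct=lambda u,v:(205+u/4,170+v/4); cs=lambda u,v:(200+u/4,165+v/4)
T=np.array([ct(40,97),ct(610,72),ct(624,291),ct(33,308)]); 
S=np.array([cs(98,405),cs(185,425),cs(170,495),cs(105,482)])
SB=np.array([cs(457,93),cs(296,496),cs(275,55)])
def pts(p):
    X,Y,a,y0,x0=p; R=np.array([[np.cos(a),-np.sin(a)],[np.sin(a),np.cos(a)]])
    w=lambda L:np.array([[*(R@np.array(l[:2])+[X,Y]),l[2]] for l in L])
    b=[(x0+.0525,y0+.1375,.012),(x0+.0525,y0-.1375,.012),(x0-.0525,y0-.1375,.012),(x0-.0525,y0+.1375,.012)]
    f=[(-.019,-.15,.082),(.019,-.15,.082),(.019,-.15,.026),(-.019,-.15,.026)]
    return w(b),w(f)
def res(p):
    b,f=pts(p); return np.r_[(proj("top",b)-T).ravel(),(proj("scene",b[[0,1,3]])-SB).ravel(),(proj("scene",f)-S).ravel(),(proj("top",f[:2])-[ct(716,117),ct(730,194)][::-1]).ravel()]
r=least_squares(res,[.56,.05,-.0,0.02,0],loss="soft_l1");p=r.x
print(p,np.degrees(p[2]));print(res(p).reshape(-1,2))
a=p[2];print("push",pts(p)[1].mean(0),"dir",[-np.sin(a),np.cos(a)])
o=manip.get_obs();print(o["tool_pos"])
E
```

```text
[0.5632 0.0413 0.0941 0.0216 0.0018] 5.393255220493483
[[-0.7328 -1.9584]
 [ 0.4435 -0.4422]
 [ 0.7305 -0.7955]
 [ 1.17   -0.1515]
 [ 0.1115 -1.3742]
 [-2.633  -3.1211]
 [-0.7984 -2.3779]
 [-1.3722 -1.689 ]
 [-2.1138 -0.8261]
 [ 3.113   1.8619]
 [-0.7772 -0.7198]
 [-0.5347 -1.1313]
 [ 1.2174 -3.2029]]
push [ 0.5773 -0.108   0.054 ] dir [np.float64(-0.09399111649637097), np.float64(0.9955730360047753)]
[ 0.247  -0.4914  0.2533]
```

```bash
python3 -m inch '[[0,0,-0.15,56,-19,0,255],[0,0,-0.3,112,-38,0,255],[0,0,-0.45,168,-57,10,255],[0,0,-0.6,225,-76,20,255],[0,0,-0.75,281,-95,35,255],[0,0,-0.9,337,-115,55,255],[0,0,-1.05,394,-134,75,255],[0,0,-1.2,451,-153,90,255],[0,0,-1.2,451,-153,90,255],[0,0,-1.2,451,-153,90,255],[0,0,-1.2,451,-153,90,255]]' 20; python3 - <<'E'
from h import *
np.set_printoptions(precision=4,suppress=True)
o=manip.get_obs();print(o["clock"],o["tool_pos"],o["eef_rot"],o["wrist_force"],o["finger_gap"])
for c in("scene",):
    i=cv2.cvtColor(manip.read_camera(c),cv2.COLOR_RGB2BGR)[130:330,130:400]
    cv2.imwrite("pics/s1.png",cv2.convertScaleAbs(cv2.resize(i,None,fx=2.9,fy=2.9,interpolation=2),alpha=1.4))
E
```

```text
clock: 3.02
tool_pos: [0.5809, -0.1531, 0.164]
eef_rot: [[-0.093, 0.996, 0.001], [0.996, 0.093, -0.0], [-0.0, 0.001, -1.0]]
wrist_force: [0.2, -0.7, 0.6]
finger_gap: 0.0002
grasp_force: 0.0
3.025 [ 0.5809 -0.1531  0.164 ] [[-0.0929  0.9957  0.0009]
 [ 0.9957  0.0929 -0.0004]
 [-0.0004  0.0008 -1.    ]] [ 0.2453 -0.6762  0.5991] 0.00020208737409089475
```

View pics/s1.png

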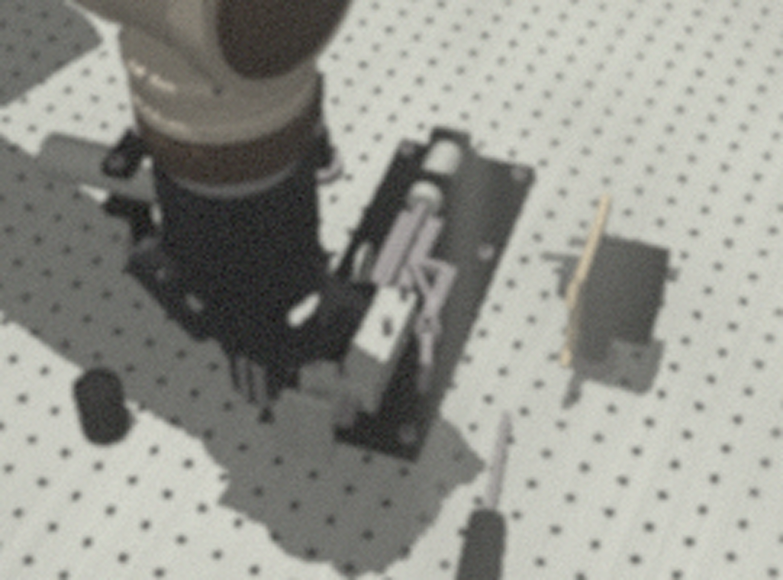

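The closed fingers (tips at about px (221,273)) hang above and in front of the thumb plate (px (236,275)). Next I descend.

```bash
python3 -m inch '[[0,0,0,0,0,40,255],[0,0,0,0,0,75,255],[0,0,0,0,0,97,255],[0,0,0,0,0,97,255],[0,0,0,0,0,97,255]]'; python3 - <<'E'
from h import *
np.set_printoptions(precision=4,suppress=True)
o=manip.get_obs();print(o["clock"],o["tool_pos"],o["wrist_force"])
t=o["tool_pos"].copy();t[2]-=.022;print(proj("scene",t))
i=cv2.cvtColor(manip.read_camera("scene"),cv2.COLOR_RGB2BGR)[200:320,150:310]
cv2.imwrite("pics/s2.png",cv2.convertScaleAbs(cv2.resize(i,None,fx=4,fy=4,interpolation=2),alpha=1.6))
E
```

```text
clock: 3.7
tool_pos: [0.5816, -0.1528, 0.0678]
eef_rot: [[-0.094, 0.996, 0.002], [0.996, 0.094, -0.0], [-0.001, 0.002, -1.0]]
wrist_force: [0.2, -0.3, 1.3]
finger_gap: -0.0002
grasp_force: 0.0
3.7 [ 0.5816 -0.1528  0.0678] [ 0.237  -0.2531  1.2858]
[[224.6161 301.328 ]]
```

View pics/s2.png

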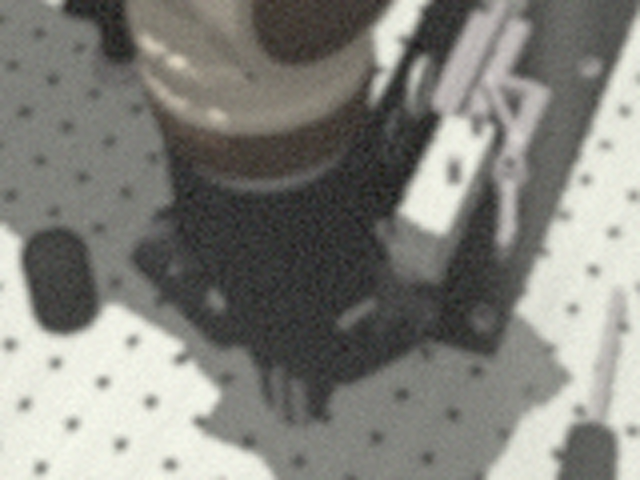

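Tips at px (225,305) as predicted, in front of the plate and clear. I now advance slowly until contact.

```bash
python3 -m inch '[[0,0,0,8,0,0,255],[0,0,0,15,0,0,255],[0,0,0,20,0,0,255],[0,0,0,24,0,0,255],[0,0,0,27,0,0,255],[0,0,0,27,0,0,255]]';python3 -m inch '[[0,0,0,2,0,0,255],[0,0,0,4,0,0,255],[0,0,0,4,0,0,255]]';python3 -m inch '[[0,0,0,2,0,0,255],[0,0,0,4,0,0,255],[0,0,0,4,0,0,255]]'
```

```text
clock: 4.5
tool_pos: [0.5787, -0.1251, 0.0663]
eef_rot: [[-0.095, 0.995, -0.0], [0.995, 0.095, 0.0], [0.0, -0.0, -1.0]]
wrist_force: [-0.3, -0.2, -0.0]
finger_gap: 0.0002
grasp_force: 0.0
clock: 4.88
tool_pos: [0.5783, -0.1212, 0.0663]
eef_rot: [[-0.095, 0.995, -0.0], [0.995, 0.095, 0.0], [0.0, -0.0, -1.0]]
wrist_force: [0.7, -0.6, 0.2]
finger_gap: 0.0003
grasp_force: 0.0
clock: 5.25
tool_pos: [0.578, -0.1175, 0.0663]
eef_rot: [[-0.095, 0.995, 0.0], [0.995, 0.095, -0.001], [-0.001, -0.0, -1.0]]
wrist_force: [0.1, -2.5, -0.3]
finger_gap: -0.0002
grasp_force: 1.6
```

```bash
python3 -m inch '[[0,0,0,1,0,0,255],[0,0,0,2,0,0,255],[0,0,0,2,0,0,255]]';python3 -m inch '[[0,0,0,2,0,0,255],[0,0,0,4,0,0,255],[0,0,0,4,0,0,255]]'
```

```text
clock: 5.62
tool_pos: [0.5777, -0.1154, 0.0663]
eef_rot: [[-0.095, 0.996, 0.0], [0.996, 0.095, -0.0], [-0.0, 0.0, -1.0]]
wrist_force: [0.1, -3.2, 0.9]
finger_gap: -0.0001
grasp_force: 1.9
clock: 6.0
tool_pos: [0.5773, -0.1111, 0.0663]
eef_rot: [[-0.095, 0.995, -0.0], [0.995, 0.095, 0.0], [0.0, -0.0, -1.0]]
wrist_force: [0.3, -3.2, 0.8]
finger_gap: 0.0
grasp_force: 1.7
```

Contact began at y≈-0.119, so the travel is now about 8 mm. I push on to about 47 mm (window 36–62 mm).

```bash
python3 -m inch '[[0,0,0,4,0,0,255],[0,0,0,9,0,0,255],[0,0,0,14,0,0,255],[0,0,0,19,0,0,255],[0,0,0,24,0,0,255],[0,0,0,29,0,0,255],[0,0,0,33,0,0,255],[0,0,0,36,0,0,255],[0,0,0,38,0,0,255],[0,0,0,38,0,0,255]]'; python3 - <<'E'
from h import *
i=cv2.cvtColor(manip.read_camera("top"),cv2.COLOR_RGB2BGR)[170:260,205:405]
cv2.imwrite("pics/t3.png",cv2.convertScaleAbs(cv2.resize(i,None,fx=4,fy=4,interpolation=2),alpha=1.6))
E
```

```text
clock: 7.25
tool_pos: [0.5734, -0.0734, 0.0663]
eef_rot: [[-0.095, 0.995, -0.001], [0.995, 0.095, -0.0], [-0.0, -0.001, -1.0]]
wrist_force: [-1.6, -6.0, 1.5]
finger_gap: 0.0001
grasp_force: 2.5
```

View pics/t3.png

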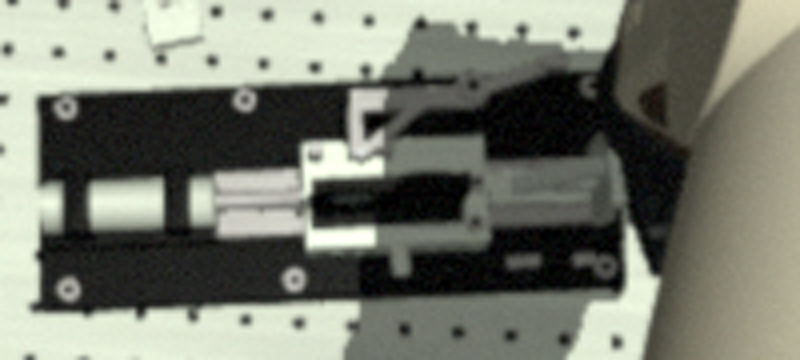

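The carriage's leading edge went from crop column 398 to 302 (24 px, about 43 mm), past the first stop and short of the second. Now I back off.

```bash
python3 -m inch '[[0,0,0,-4,0,0,255],[0,0,0,-9,0,0,255],[0,0,0,-14,0,0,255],[0,0,0,-20,0,0,255],[0,0,0,-28,0,0,255],[0,0,0,-38,0,0,255],[0,0,0,-55,0,0,255],[0,0,0,-75,0,0,255],[0,0,0,-75,-0,-50,255],[0,0,0,-75,0,-100,255],[0,0,0,-75,0,-100,255]]'; python3 - <<'E'
from h import *
i=cv2.cvtColor(manip.read_camera("top"),cv2.COLOR_RGB2BGR)[170:260,205:405]
cv2.imwrite("pics/t4.png",cv2.convertScaleAbs(cv2.resize(i,None,fx=4,fy=4,interpolation=2),alpha=1.6))
E
```

```text
clock: 8.68
tool_pos: [0.5826, -0.1498, 0.1709]
eef_rot: [[-0.094, 0.996, 0.007], [0.996, 0.094, -0.002], [-0.002, 0.007, -1.0]]
wrist_force: [0.1, -0.1, -0.4]
finger_gap: -0.0001
grasp_force: 0.0
```

View pics/t4.png

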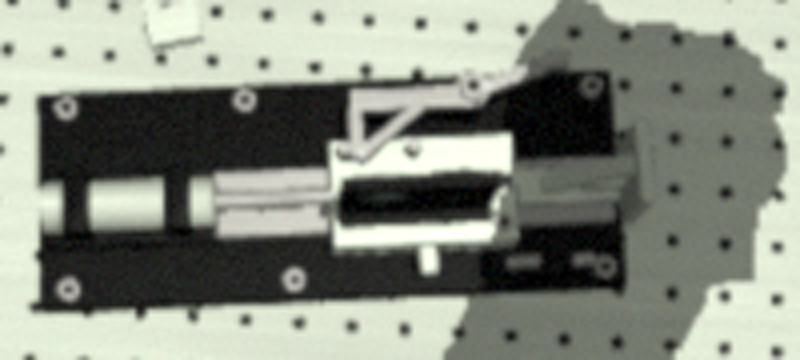

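The carriage edge now rests at crop column 329. That is 69 px / 4 = 17 px from home, about 31 mm, and the first pin sits against the catch: the middle position, with the arm clear.

```bash
python3 -c "from cell import manip; print(manip.hand_in())"
```

```text
the job is handed in; nothing more can be done
None
```

The slide is held by the catch at its middle position (about 31 mm of travel measured in the top camera picture), the arm is clear of it, and the job is handed in; no verdict came back.

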